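# Stack the drained bathroom tumblers

### The arm

A 6-joint arm with a two-finger parallel gripper is mounted at the origin on the work surface. World frame = base frame: x ahead of the robot, y to its left, z up, the work surface at z = 0. Lengths are in m, angles in rad, forces in N, time in s.
With the tool pointing down it reaches from about 0.375 to 0.9 m from the base axis. Payload 3.1 kg.
Tool frame: the origin (TCP) lies midway between the tips of the shut fingers; the grasp point (between the pads) lies 19 mm behind it; z points along the fingers, y is the line along which they close (so a half turn about z gives the same grasp; the last joint's range is limited). The gripper opens to 85 mm and grips with 20 to 120 N. Pads are 22 mm wide; open, the fingers measure 114 mm over their backs; the gripper's body (76 mm by 85 mm) begins 54 mm behind the grasp point. The pads swing forward as they close: fully open they stand 13 mm farther back than shut.
Start: joints at [0.972, 0.527, 1.433, -0, 1.181, -0.178], TCP at [0.255, 0.57, 0.231] pointing down, gripper open.
Joint ranges: [-3.08, 3.08], [-0.75, 2.2], [0.22, 2.44], [-1.43, 4.57], [0, 2.65], [-2.85, 2.85]. Speed limits (rad/s): [2.79, 2.79, 3.14, 3.14, 3.14, 3.14].

### API

Orientations are given as a unit quaternion [x, y, z, w].
In Python, from station import manip gives the robot as it stands.
- The arm moves only by the tool drive_tool, never from a script. Its argument "motion" is a list that holds one entry, the list of rows, each a list of 5 numbers: the finger opening in mm, from 0 to 85.4, then the shift along the tool's x, y, z in units of 30 mm (1.0 is 30 mm), then the turn about the tool's z in units of 8 degrees (1.0 is 8 degrees). In form: [[[fingers, x, y, z, yaw], ...]]. A call has 1 to 10 rows; each row is the pose to reach, as a shift and turn from the pose commanded when the call began, along the tool's axes at that moment; what a row does not reach only later rows make up. A row lasts 1/10 s, in which the tool goes at most 50 mm and 8.59 degrees, less where a joint would pass 70% of its speed; a pose out of reach is approached as far as the arm can. A call with a gripper value outside its range is refused whole. The fingers move at their own pace and stop on an object; "squeeze" is the grip in N (left out, the last holds). Time passes only in rows, so rows that repeat a pose let the fingers close. It gives the time, the measured TCP pose, the force, the opening and the grip force at its end, in the units of the state.
- manip.sense(): the state, without advancing time (a new reading comes with each control period).
- manip.snapshot(name): name is "scene" or "side" or "wrist"; returns the picture (420x560x3 uint8, red, green, blue); there is no depth.
- manip.camera_model(name): a dict with "fov_y" (degrees; the focal length in pixels is half the picture's height over the tangent of half this angle, whatever the lens; pixels are square), "cx", "cy" (the principal point, pixels), "origin" and "orientation" of the camera in the world. Camera axes: x right, y up, looking along -z (the intrinsics and any distortion apply to the point x, -y, -z); pixel columns grow to the right and rows downward; lengths in m; the calibration is good to about 2 mm. A picture is of the moment at which its call begins: read the wrist's pose just before it. camera_model takes no time and is no camera call; for the wrist camera it gives the pose at the moment of the call.
- manip.sign_off(): hands the job in; it is judged then, once.
The state is a dict: "t": time; "q": joint angles; "qd": joint speeds; "tau": joint torques, N m; "tcp_pos": TCP position; "tool_rot": TCP orientation; "force": force on the tool from outside, world axes, zero at the start; "ft_torque": the same for the moment, N m; "finger_gap": opening from 0.0 (shut) to 1.0 (fully open); "gripper_force": force on a finger pad.
Only numpy, scipy, OpenCV 4.12 (cv2) and the standard library are available. Lean on these libraries where they do the work, as an engineer would, in place of code of your own. Each camera call takes 0.05 s, during which the arm holds its last target. There are 200 camera calls.

### The job

Take the taller of the two grey tumblers off the sloping drainer and stand it upside down (mouth down, as it drains) in the middle of the round wooden tray. Then take the shorter tumbler off, lower it by hand, also mouth down, over the tall one until it just rests on the taper, and let go: do not drop it on, and do not press it down, or the two will wedge tight. Leave the soap pump, the mug and the soap dish where they are.

Things in the scene. Friction and masses are not known exactly. Their poses are not given: they have to be found in the camera images.
- tall_tumbler: Plain grey tapered tumbler, 110 mm long, wall 3 mm, about 100 g. Origin: centre of its mouth; +z runs along its axis to the closed end. Outer diameter 50 mm at the closed end, growing evenly to 69 mm at the mouth; inside the same taper, 3 mm less in radius. It starts mouth down on the drainer's sloping deck, axis leaning 26 to 31 degrees from vertical, a post inside it.
- short_tumbler: Same, but 85 mm long, about 77 g: 50 mm diameter at the closed end, 65 mm at the mouth, same taper and wall. Origin: centre of its mouth; +z to the closed end. Starts on the drainer's other post in the same way. Over the tall one, both mouth down, the walls meet when its closed end is about 34 mm above the tall one's closed end (mouth 59 mm above the tall one's mouth).
- tall_tumbler_end (a point): Centre of the outside of the tall tumbler's closed end (110 mm along +z from its mouth).
- short_tumbler_end (a point): Centre of the outside of the short tumbler's closed end (85 mm along +z from its mouth).
- drainer: Fixed drainer: white deck 150 by 310 mm sloping 26 degrees, low edge at its -x side (towards the robot). Origin: on the table under the deck's middle; deck top 52 mm high there, 19 mm at the low edge, 85 mm at the high edge. Two steel posts, 16 mm thick, 55 mm long, stand square to the deck (leaning 26 degrees to its -x) at y = -75 and +75 mm. Tumblers slip off along the posts.
- post0 (a point): Tip of the drainer's post at its y = -75 mm side.
- post1 (a point): Tip of the drainer's post at its y = +75 mm side.
- tray_top (a point): Centre of the flat top of the wooden tray, 8 mm above the table.
- soap_pump: Bystander: white ceramic soap pump, 58 mm across, 173 mm high. Origin: centre of its underside.
- mug: Bystander: blue mug, 76 mm across, 90 mm high. Origin: centre of its underside; handle at its +y.
- soap_dish: Bystander: white soap dish 85 by 120 mm with a bar of soap, 42 mm high. Origin: centre of its underside.
- tray: Fixed round wooden tray, a flat disc 132 mm in diameter and 8 mm high. Origin: centre of its underside, on the table.
Mind the look-alikes: they are no part of the job. Several things look just like the tray: the one meant starts farthest to the robot's left.

How it is judged:
By the outcome, as a careful person would: the job done as asked, in the order asked, and still so for the second after the job is handed in, with the robot touching nothing.
It also fails if it takes over 67 s, if anything falls off the work surface, if the arm or the gripper's body presses on something with over 40 N, if the wrist force passes 120 N, or if a joint passes its speed limit or range.

## Working session

There is one attempt and no reset: what is moved stays moved. The work goes in short steps, Python scripts to look and compute and a tool call to move; the robot and the scene stay as the last step left them, time stands still between calls to the robot, and variables do not carry over. Pictures are saved under pics/ and viewed, at most 10 in all, crops included, and the job is handed in when it is done.

Besides the shell and the picture viewer there is one more tool, called by a JSON object that holds its "api" and its "payload". drive_tool: Moves the arm, as the interface text tells. Its arguments: {"type":"object","properties":{"motion":{"type":"array","items":{"type":"array","items":{"type":"array","items":{"type":"number"}}}},"squeeze":{"type":"number"}},"required":["motion"]}

```bash
mkdir -p pics; ls; python3 - <<'E'
from station import manip
import cv2,numpy as np
s=manip.sense();print(s['t'],s['tcp_pos'],s['tool_rot'],s['finger_gap'])
for n in("scene","side","wrist"):
    c=manip.camera_model(n);print(n,c)
    cv2.imwrite(f"pics/{n}0.png",manip.snapshot(n)[:,:,::-1])
E
```

```text
pics
0.0 [0.25488746 0.5698817  0.23033744] [ 2.08855520e-01  9.77945907e-01 -1.00419820e-03 -4.08263181e-04] 0.9988547297845961
scene {'fov_y': 57.7418531805526, 'cx': 278.05955576251347, 'cy': 209.7587435294844, 'origin': array([0.94356591, 0.55465357, 0.8942514 ]), 'orientation': array([0.09670108, 0.3548922 , 0.89960169, 0.23540863])}
side {'fov_y': 48.60981589148728, 'cx': 282.69814059729464, 'cy': 210.46546979789295, 'origin': array([0.30825769, 0.66202755, 0.9641448 ]), 'orientation': array([-0.0747687 ,  0.35397189,  0.91516708, -0.1777154 ])}
wrist {'fov_y': 71.56687461013325, 'cx': 279.819925865686, 'cy': 211.55660835812424, 'origin': array([0.17748097, 0.60500225, 0.37369262]), 'orientation': array([-0.14025475, -0.0896203 ,  0.53656079,  0.82728431])}
```

View pics/scene0.png

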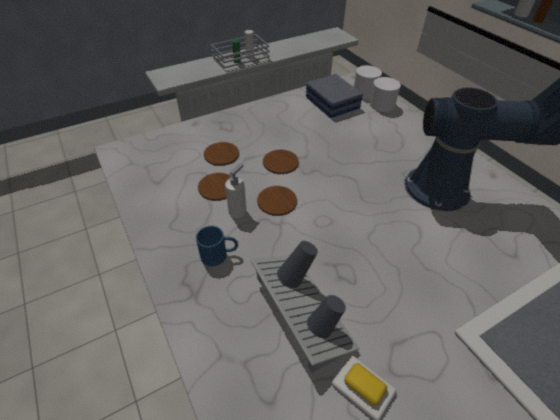

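View pics/side0.png

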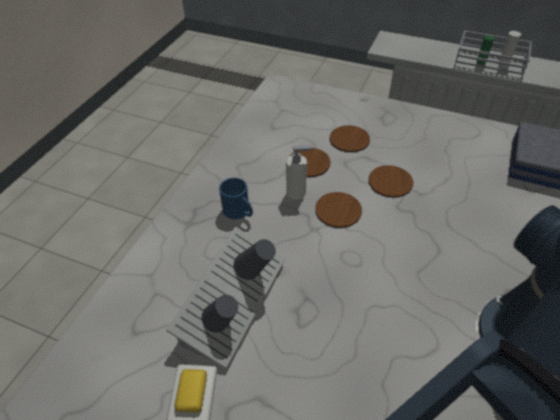

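The scene view shows four brown discs at (221,153), (281,161), (217,186) and (277,200). The pump is at (236,195), the mug at (212,245), the dish at (365,388), and the tumblers at (298,265) and (326,316) on the drainer. In the side view the tumblers are at (255,260) and (220,313). Next I measure them.

```bash
cat > h.py <<'E'
import numpy as np,cv2
from scipy.spatial.transform import Rotation as R
def K(c,H=420):
    return H/2/np.tan(np.radians(c['fov_y'])/2)
def ray(c,p):
    p=np.atleast_2d(np.asarray(p,float));f=K(c)
    d=np.c_[(p[:,0]-c['cx'])/f,-(p[:,1]-c['cy'])/f,-np.ones(len(p))]
    d=R.from_quat(c['orientation']).apply(d);return d/np.linalg.norm(d,axis=1)[:,None]
def plane(c,p,z):
    d=ray(c,p);o=c['origin'];return o+d*((z-o[2])/d[:,2])[:,None]
def proj(c,P):
    v=R.from_quat(c['orientation']).inv().apply(np.atleast_2d(P)-c['origin']);f=K(c)
    return np.c_[c['cx']+f*v[:,0]/-v[:,2],c['cy']-f*v[:,1]/-v[:,2]]
def tri(c1,p1,c2,p2):
    a,b=ray(c1,p1)[0],ray(c2,p2)[0];o1,o2=c1['origin'],c2['origin']
    t=np.linalg.lstsq(np.c_[a,-b],o2-o1,rcond=None)[0]
    A,B=o1+a*t[0],o2+b*t[1];return (A+B)/2,np.linalg.norm(A-B)
E
python3 - <<'E'
from station import manip
from h import *
for n in("scene","side"):
    c=manip.camera_model(n);im=cv2.imread(f"pics/{n}0.png");hsv=cv2.cvtColor(im,cv2.COLOR_BGR2HSV)
    m=cv2.inRange(hsv,(3,120,50),(18,255,255))
    cs,_=cv2.findContours(m,0,1)
    for k in cs:
        if cv2.contourArea(k)<200: continue
        P=plane(c,k[:,0,:],.008)[:,:2].astype(np.float32)
        print(n,'tray',np.round(cv2.minEnclosingCircle(P)[0],4),cv2.minEnclosingCircle(P)[1],np.round((P.max(0)+P.min(0))/2,4),np.ptp(P,axis=0))
    for p in ([(298,265),(326,316),(270,300)] if n=="scene" else [(255,262),(218,315),(213,272)]): print(p,im[p[1],p[0]],hsv[p[1],p[0]])
def crop(n,x,y,w,h):
    return cv2.resize(cv2.imread(f"pics/{n}0.png")[y:y+h,x:x+w],None,fx=3,fy=3,interpolation=cv2.INTER_CUBIC)
cv2.imwrite("pics/c0.png",np.hstack([crop("scene",245,230,130,150),crop("side",160,225,130,150)]))
E
```

```text
scene tray [ 0.5105 -0.2066] 0.06437062472105026 [ 0.5119 -0.2064] [0.12378645 0.12693352]
scene tray [ 0.6558 -0.3638] 0.06430645287036896 [ 0.6576 -0.3636] [0.11737716 0.12753022]
scene tray [ 0.4033 -0.3731] 0.06433876603841782 [ 0.403  -0.3734] [0.12387556 0.12628832]
scene tray [ 0.5724 -0.5195] 0.06465847790241241 [ 0.5721 -0.5193] [0.1229586  0.12637296]
(298, 265) [36 36 37] [ 0  7 37]
(326, 316) [39 39 38] [90  7 39]
(270, 300) [63 63 66] [ 0 12 66]
side tray [ 0.5078 -0.2055] 0.06377989053726196 [ 0.5068 -0.2058] [0.12223664 0.12648487]
side tray [ 0.3996 -0.371 ] 0.0639464408159256 [ 0.3984 -0.3714] [0.12181735 0.12672403]
side tray [ 0.6413 -0.3645] 0.06163228675723076 [ 0.6394 -0.3645] [0.09959966 0.12178609]
side tray [ 0.5686 -0.5169] 0.06333370506763458 [ 0.5681 -0.5167] [0.12039113 0.12475541]
(255, 262) [40 39 35] [96 32 40]
(218, 315) [32 32 28] [90 32 32]
(213, 272) [98 99 95] [83 10 99]
```

View pics/c0.png

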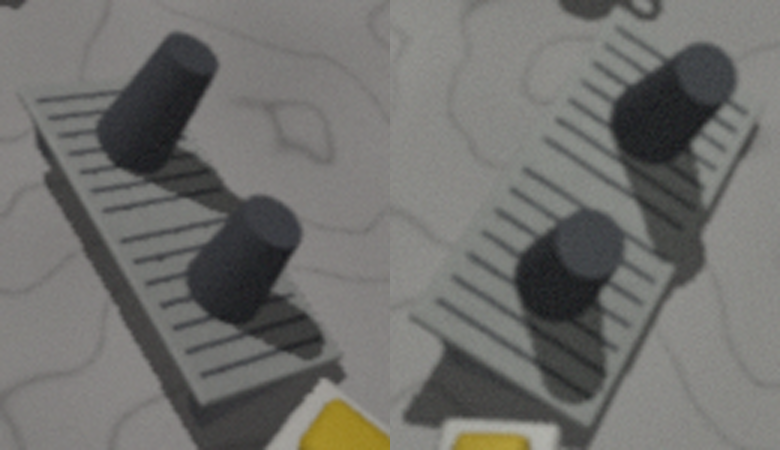

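The enlarged crops show the deck corners, at (22,95), (203,403) and (340,355) in the left half and (618,22), (412,318), (585,425) and (755,118) in the right. The tall tumbler is the upper one in both halves, with its cap at about (191,54) and (704,75).

```bash
cat > m.py <<'E'
from station import manip
from h import *
S,D=manip.camera_model("scene"),manip.camera_model("side")
a=lambda u,v:(245+u/3,230+v/3)
b=lambda u,v:(160+(u-390)/3,225+v/3)
print("corners two-view")
for n,p,q in(("hiA",a(22,95),b(618,22)),("hiB",a(203,403),b(412,318)),("loB",a(340,355),b(585,425))):
    print(n,*[np.round(x,4) for x in tri(S,p,D,q)])
print('loA side',plane(D,b(755,118),.019))
# tumblers: masks, silhouettes
for n,c,o in(("scene",S,(245,230)),("side",D,(160,225))):
    im=cv2.imread(f"pics/{n}0.png").astype(int)
    for nm,box in (("tall",(277,238,322,290)),("short",(303,292,350,340))) if n=="scene" else (("tall",(230,235,280,282)),("short",(200,290,242,335))):
        x0,y0,x1,y1=box;g=im[y0:y1,x0:x1].max(2).astype(np.uint8)
        print(n,nm);print('\n'.join(' '.join('%3d'%v for v in r[::2]) for r in g[::4]))
for nm,p,q in(("tall cap",a(191,54),b(704,75)),("short cap",a(271,225),b(589,245))):
    print(nm,*[np.round(x,4) for x in tri(S,p,D,q)])
E
python3 m.py
```

```text
corners two-view
hiA [0.709  0.0154 0.0666] 0.0053
hiB [0.7194 0.3203 0.0767] 0.0018
loB [0.5891 0.3241 0.0183] 0.0006
loA side [[0.57821567 0.03569473 0.019     ]]
scene tall
122 120 132 132 131 132 132 132 135 135 132 132 135 134 129 128 131 129 127 127 124 125 126
125 131 129 132 133 134 130 133 136 134 132 118  75  66  65  68  91 121 132 125 127 124 127
129 133 132 132 132 133 131 133 132 129  84  61  62  65  65  64  64  64  65 105 126 128 126
130 130 131 130 132 130 131 132 110  65  60  57  54  52  62  63  59  65  63  66  92 127 127
131 131 132 132 134 130 120  73  58  58  54  53  55  46  43  40  44  49  54  58 110 126 124
123 125 122 127 121  90  56  57  55  52  49  48  47  43  41  40  37  37  44 104 128 129 126
106 106 115 101  67  60  58  57  50  51  47  43  42  34  40  41  33  52 118 129 125 127 123
100  98  76  62  55  58  53  48  48  47  44  39  35  39  37  34  49 124 131 128 130 127 127
 92  64  61  56  56  51  49  46  45  42  37  36  40  37  34  70 128 128 131 131 129 129 129
 73  58  56  52  46  50  42  41  42  39  36  36  36  32  68 122 129 132 131 133 129 129 128
110 
[... 3042 characters left out ...]
75  73  71  74  74  72  66 107 129
107  79  52  44  45  45  37  30  51  72  71  74  74  72  74  68  70  67  72 111 134
121  62  44  36  40  32  35  34  37  43  62  74  70  70  70  70  73  71 114 112  94
 82  45  44  42  40  35  36  41  39  35  33  36  39  44  37  41  54 112 124 133 133
124  81  33  35  34  36  36  30  39  35  36  37  36  35  39  96 124 117  98  89 109
130 119  60  34  41  37  37  40  34  39  34  39  34  37  50  91 124 131 127 127 126
 94  91  83  64  55  43  38  39  34  38  37  45  59  70  69  85 103  87 104 120 124
132 127 116  72  41  62  69  70  69  68  71  58  52  56  69  87 123 128 129 110 118
tall cap [0.5917 0.0967 0.146 ] 0.002
short cap [0.6144 0.2456 0.1218] 0.0004
```

```bash
cat > go.py <<'E'
import sys
from station import manip
from h import *
# go.py x y z ydeg : units needed to bring TCP there with tool-y at heading ydeg
x,y,z,a=map(float,sys.argv[1:5]);s=manip.sense();M=R.from_quat(s['tool_rot']).as_matrix()
cur=np.degrees(np.arctan2(M[1,1],M[0,1]));d=np.array([x,y,z])-s['tcp_pos']
t=(a-cur+90)%180-90
print('t',s['t'],'tcp',np.round(s['tcp_pos'],4),'head',round(cur,2),'gap',round(s['finger_gap']*85,1),'F',np.round(s['force'],2),'gf',s['gripper_force'])
print('units',np.round(M.T@d/.03,3),'yaw',round(-t/8,3),'dist',np.linalg.norm(d))
E
python3 go.py .55 .14 .30 86.5
```

```text
t 0.15 tcp [0.255  0.57   0.2305] head 65.89 gap 84.9 F [ 0.57 -0.04  0.7 ] gf 0.0
units [-14.831  -9.07   -2.305] yaw -2.576 dist 0.5260991275625275
```

{"api": "drive_tool", "payload": {"motion": [[[85, -14.8, -9.1, -2.3, -2.6], [85, -14.8, -9.1, -2.3, -2.6], [85, -14.8, -9.1, -2.3, -2.6], [85, -14.8, -9.1, -2.3, -2.6], [85, -14.8, -9.1, -2.3, -2.6], [85, -14.8, -9.1, -2.3, -2.6], [85, -14.8, -9.1, -2.3, -2.6], [85, -14.8, -9.1, -2.3, -2.6], [85, -14.8, -9.1, -2.3, -2.6], [85, -14.8, -9.1, -2.3, -2.6]]]}}

```text
t: 1.15
tcp_pos: [0.5328, 0.1627, 0.2965]
tool_rot: [0.029, 1.0, 0.0, -0.0]
force: [1.1, 1.3, 0.2]
finger_gap: 0.994
gripper_force: 0.0
```

{"api": "drive_tool", "payload": {"motion": [[[85, 0, 0, 0, 0], [85, 0, 0, 0, 0], [85, 0, 0, 0, 0], [85, 0, 0, 0, 0]]]}}

```text
t: 1.55
tcp_pos: [0.531, 0.1659, 0.296]
tool_rot: [0.028, 1.0, 0.0, -0.001]
force: [-0.2, -0.4, 0.1]
finger_gap: 0.996
gripper_force: 0.0
```

```bash
python3 go.py .609 .0955 .3 86.5; python3 - <<'E'
from station import manip
import cv2,json
c=manip.camera_model("wrist");cv2.imwrite("pics/w1.png",manip.snapshot("wrist")[:,:,::-1])
json.dump({k:(v.tolist() if hasattr(v,'tolist') else v) for k,v in c.items()},open("w1.json","w"))
E
```

```text
t 1.55 tcp [0.531  0.1659 0.296 ] head 86.81 gap 84.6 F [-0.18 -0.39  0.15] gf 0.0
units [-2.728 -2.197 -0.138] yaw 0.039 dist 0.10516398861450953
```

View pics/w1.png

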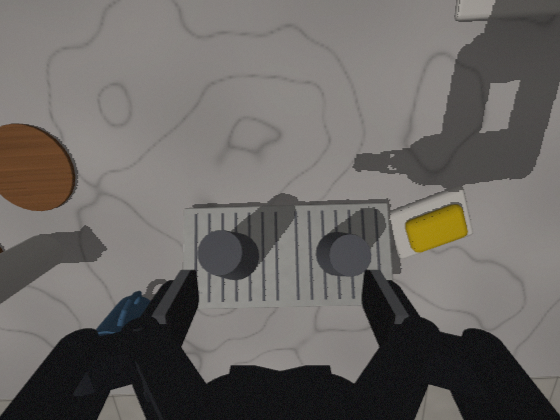

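The wrist view shows the deck's low edge running from (184,209) to (388,200), the tall cap near (221,252), the short cap near (350,256) and the tray's edge at the left.

```bash
python3 - <<'E'
from h import *
import json
from station import manip
w=json.load(open("w1.json"));w={k:np.array(v) if isinstance(v,list) else v for k,v in w.items()}
p=plane(w,[(184,209),(388,200)],.019);print('low edge',p,np.degrees(np.arctan2(*(p[1]-p[0])[[1,0]])))
im=cv2.imread("pics/w1.png");g=cv2.GaussianBlur(im,(3,3),0).max(2)
for nm,(x0,y0,x1,y1),z in(("tall",(190,225,262,285),.148),("short",(310,225,377,280),.124)):
    s=g[y0:y1,x0:x1];print(nm,[s[(s.shape[0])//2,i] for i in range(0,x1-x0,2)])
    k=cv2.Canny(s,20,50);
    m=((s>68)&(s<88)).astype(np.uint8);m=cv2.morphologyEx(m,cv2.MORPH_OPEN,np.ones((3,3)))
    n,l,st,ce=cv2.connectedComponentsWithStats(m);i=1+st[1:,4].argmax()
    cs,_=cv2.findContours((l==i).astype(np.uint8),0,1);c=max(cs,key=cv2.contourArea)
    e=cv2.fitEllipse(c);q=np.array(e[0])+(x0,y0);print(e,q,plane(w,q,z),st[i])
S,D=manip.camera_model("scene"),manip.camera_model("side")
E
```

```text
low edge [[0.57945258 0.01718879 0.019     ]
 [0.58225117 0.32628946 0.019     ]] 89.48126067507145
tall [np.uint8(140), np.uint8(138), np.uint8(110), np.uint8(83), np.uint8(85), np.uint8(77), np.uint8(77), np.uint8(77), np.uint8(77), np.uint8(77), np.uint8(77), np.uint8(77), np.uint8(77), np.uint8(78), np.uint8(79), np.uint8(78), np.uint8(79), np.uint8(78), np.uint8(78), np.uint8(77), np.uint8(78), np.uint8(78), np.uint8(77), np.uint8(77), np.uint8(79), np.uint8(74), np.uint8(49), np.uint8(40), np.uint8(40), np.uint8(40), np.uint8(40), np.uint8(40), np.uint8(40), np.uint8(39), np.uint8(50), np.uint8(77)]
((29.157939910888672, 27.311391830444336), (41.970420837402344, 44.37126541137695), 24.77477264404297) [219.15793991 252.31139183] [[0.59119141 0.0950664  0.148     ]] [   6    5   45   46 1511]
short [np.uint8(90), np.uint8(124), np.uint8(132), np.uint8(84), np.uint8(59), np.uint8(58), np.uint8(57), np.uint8(57), np.uint8(56), np.uint8(57), np.uint8(73), np.uint8(80), np.uint8(80), np.uint8(79), np.uint8(79), np.uint8(81), np.uint8(79), np.uint8(79), np.uint8(80), np.uint8(79), np.uint8(79), np.uint8(79), np.uint8(79), np.uint8(79), np.uint8(79), np.uint8(80), np.uint8(78), np.uint8(78), np.uint8(79), np.uint8(78), np.uint8(91), np.uint8(129), np.uint8(131), np.uint8(111)]
((42.285972595214844, 26.4376277923584), (38.35147476196289, 55.15460205078125), 35.77163314819336) [352.2859726  251.43762779] [[0.61081462 0.24880704 0.124     ]] [  20    0   46   51 1649]
```

```bash
python3 go.py .608 .0955 .095 89.5
```

```text
t 1.6 tcp [0.5311 0.1659 0.2961] head 86.82 gap 84.8 F [-0.48  0.7  -0.06] gf 0.0
units [-2.697 -2.201  6.7  ] yaw -0.335 dist 0.22651863128841265
```

{"api": "drive_tool", "payload": {"motion": [[[85, -2.7, -2.2, 0, -0.33], [85, -2.7, -2.2, 0, -0.33], [85, -2.7, -2.2, 1, -0.33], [85, -2.7, -2.2, 2.2, -0.33], [85, -2.7, -2.2, 3.4, -0.33], [85, -2.7, -2.2, 4.6, -0.33], [85, -2.7, -2.2, 5.7, -0.33], [85, -2.7, -2.2, 6.4, -0.33], [85, -2.7, -2.2, 6.7, -0.33], [85, -2.7, -2.2, 6.7, -0.33]]]}}

```text
t: 2.6
tcp_pos: [0.6082, 0.095, 0.0942]
tool_rot: [0.005, 1.0, 0.0, -0.001]
force: [0.3, -0.1, 0.6]
finger_gap: 0.994
gripper_force: 0.0
```

```bash
python3 go.py .608 .0955 .095 89.5
```

```text
t 2.6 tcp [0.6082 0.095  0.0942] head 89.41 gap 84.5 F [ 0.26 -0.14  0.55] gf 0.0
units [ 0.007  0.016 -0.028] yaw -0.011 dist 0.0009872082256163948
```

{"api": "drive_tool", "payload": {"motion": [[[45, 0, 0, 0, 0], [45, 0, 0, 0, 0], [45, 0, 0, 0, 0], [45, 0, 0, 0, 0], [45, 0, 0, 0, 0], [45, 0, 0, 0, 0], [45, 0, 0, 0, 0], [45, 0, 0, 0, 0]]], "squeeze": 25}}

```text
t: 3.4
tcp_pos: [0.6107, 0.0943, 0.0973]
tool_rot: [0.006, 1.0, 0.0, 0.002]
force: [-0.4, 0.9, 6.9]
finger_gap: 0.671
gripper_force: 26.8
```

{"api": "drive_tool", "payload": {"motion": [[[45, 0.1, 0, -0.2, 0], [45, 0.29, 0, -0.6, 0], [45, 0.54, 0, -1.1, 0], [45, 0.78, 0, -1.6, 0], [45, 1.02, 0, -2.1, 0], [45, 1.27, 0, -2.6, 0], [45, 1.4, 0, -3.2, 0], [45, 1.4, 0, -3.8, 0]]]}}

```text
t: 4.2
tcp_pos: [0.5658, 0.0946, 0.2109]
tool_rot: [0.006, 1.0, -0.0, -0.0]
force: [0.6, -0.8, -1.1]
finger_gap: 0.669
gripper_force: 27.0
```

```bash
python3 go.py .48 -.206 .2 89.5; python3 - <<'E'
from station import manip
import cv2,json
cv2.imwrite("pics/t.png",cv2.resize(np.hstack([manip.snapshot("scene")[120:400,150:420,::-1],manip.snapshot("side")[120:400,150:420,::-1]]),None,fx=1.45,fy=1.45)) if 0 else None
import numpy as np
a=manip.snapshot("scene")[130:380,180:400,::-1];b=manip.snapshot("side")[130:380,150:370,::-1]
cv2.imwrite("pics/t.png",cv2.resize(np.hstack([a,b]),None,fx=1.8,fy=1.8))
E
```

```text
t 4.2 tcp [0.5658 0.0946 0.2109] head 89.34 gap 56.9 F [ 0.65 -0.77 -1.14] gf 27.047357220362755
units [  2.743 -10.053   0.367] yaw -0.02 dist 0.3128239235924889
```

View pics/t.png

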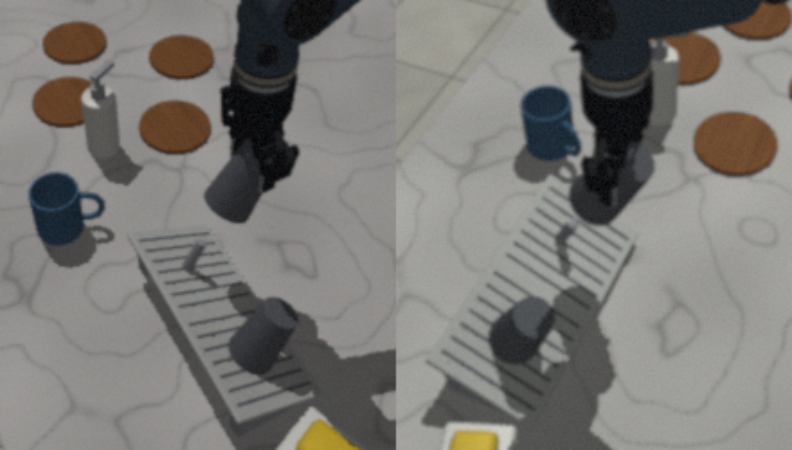

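```bash
python3 go.py .473 -.206 .09 89.5; python3 - <<'E'
from station import manip
from h import *
S=manip.camera_model("scene");print(plane(S,[(238,213),(213,263)],0), plane(S,[(235,183)],.13))
E
```

```text
t 4.3 tcp [0.5686 0.0946 0.2128] head 89.34 gap 56.9 F [ 1.09 -0.42 -1.46] gf 27.071029140313385
units [  3.099 -10.056   4.075] yaw -0.02 dist 0.338516032702003
[[ 6.44043648e-01 -2.22208547e-01  1.11022302e-16]
 [ 7.89035260e-01 -8.17621692e-02  0.00000000e+00]] [[ 0.64374745 -0.22224732  0.13      ]]
```

{"api": "drive_tool", "payload": {"motion": [[[45, 1.0, -1.3, 0, 0], [45, 2.0, -2.7, 0, 0], [45, 3.1, -4.2, 0, 0], [45, 3.1, -5.7, 0, 0], [45, 3.1, -7.2, 0, 0], [45, 3.1, -8.6, 0.8, 0], [45, 3.1, -9.6, 1.8, 0], [45, 3.1, -10.05, 2.8, 0], [45, 3.1, -10.05, 3.6, 0], [45, 3.1, -10.05, 4.0, 0]]]}}

```text
t: 5.3
tcp_pos: [0.4691, -0.2056, 0.0871]
tool_rot: [0.007, 1.0, 0.001, -0.002]
force: [-0.1, 0.8, -0.4]
finger_gap: 0.674
gripper_force: 27.1
```

{"api": "drive_tool", "payload": {"motion": [[[45, 0, 0, 0, 0], [45, 0, 0, 0.1, 0], [45, 0, 0, 0.2, 0], [45, 0, 0, 0.2, 0]]]}}

```text
t: 5.7
tcp_pos: [0.4712, -0.2057, 0.0841]
tool_rot: [0.005, 1.0, -0.0, 0.001]
force: [-0.1, 0.1, -0.5]
finger_gap: 0.667
gripper_force: 27.1
```

```bash
python3 go.py .473 -.206 .065 89.5; python3 - <<'E'
from station import manip
import cv2,numpy as np
a=manip.snapshot("scene")[100:260,190:370,::-1];b=manip.snapshot("side")[110:270,260:440,::-1]
cv2.imwrite("pics/t2.png",cv2.resize(np.hstack([a,b]),None,fx=2.2,fy=2.2,interpolation=cv2.INTER_CUBIC))
E
```

```text
t 5.7 tcp [ 0.4712 -0.2057  0.0841] head 89.38 gap 56.7 F [-0.06  0.14 -0.49] gf 27.11830618959894
units [-0.059 -0.008  0.635] yaw -0.015 dist 0.01913783957169555
```

View pics/t2.png

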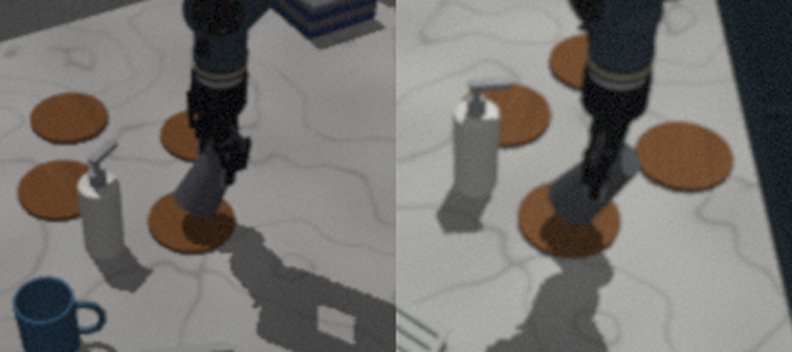

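The tall tumbler is over the right tray and still leaning. I'll descend until it touches.

{"api": "drive_tool", "payload": {"motion": [[[45, 0, 0, 0.1, 0], [45, 0, 0, 0.2, 0], [45, 0, 0, 0.3, 0], [45, 0, 0, 0.4, 0], [45, 0, 0, 0.4, 0]]], "squeeze": 20}}

```text
t: 6.3
tcp_pos: [0.4704, -0.2057, 0.0708]
tool_rot: [0.006, 1.0, 0.0, -0.0]
force: [-0.2, 0.7, -0.4]
finger_gap: 0.67
gripper_force: 27.1
```

{"api": "drive_tool", "payload": {"motion": [[[45, 0, 0, 0.1, 0], [45, 0, 0, 0.2, 0], [45, 0, 0, 0.2, 0]]]}}

```text
t: 6.6
tcp_pos: [0.4723, -0.2062, 0.0675]
tool_rot: [0.006, 1.0, -0.001, 0.002]
force: [0.5, 2.2, 16.2]
finger_gap: 0.669
gripper_force: 29.1
```

{"api": "drive_tool", "payload": {"motion": [[[45, -0.1, 0, 0, 0], [45, -0.2, 0, 0, 0], [45, -0.3, 0, 0, 0], [45, -0.4, 0, 0, 0], [45, -0.5, 0, 0, 0], [45, -0.5, 0, 0, 0]]]}}

```text
t: 7.2
tcp_pos: [0.4864, -0.2063, 0.0661]
tool_rot: [0.006, 1.0, -0.0, 0.001]
force: [-0.8, 0.7, 7.8]
finger_gap: 0.672
gripper_force: 28.4
```

```bash
cat > pic.py <<'E'
import sys,cv2,numpy as np
from station import manip
a=manip.snapshot("scene")[100:260,190:370,::-1];b=manip.snapshot("side")[110:270,260:440,::-1]
cv2.imwrite(f"pics/{sys.argv[1]}.png",cv2.resize(np.hstack([a,b]),None,fx=2.2,fy=2.2,interpolation=cv2.INTER_CUBIC))
E
python3 go.py .51 -.206 .06 89.5; python3 pic.py t3
```

```text
t 7.2 tcp [ 0.4864 -0.2063  0.0661] head 89.34 gap 57.1 F [-0.8   0.67  7.85] gf 28.385060131897966
units [-0.786  0.02   0.204] yaw -0.02 dist 0.02438172113368906
```

View pics/t3.png

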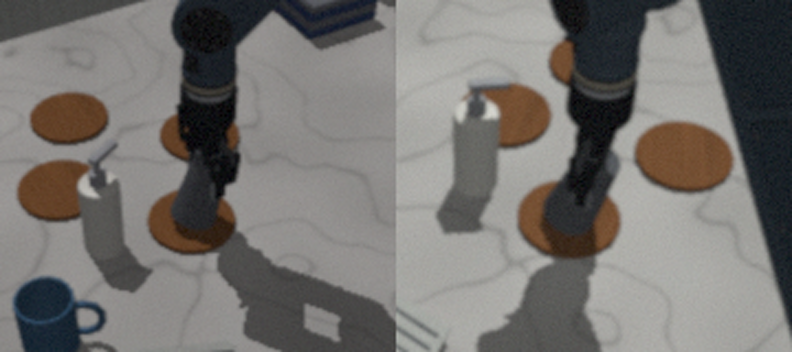

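The tumbler is pivoting upright in the grip, with roughly 15° of lean left. I'll continue.

{"api": "drive_tool", "payload": {"motion": [[[45, -0.1, 0, 0.02, 0], [45, -0.2, 0, 0.04, 0], [45, -0.3, 0, 0.07, 0], [45, -0.4, 0, 0.1, 0], [45, -0.5, 0, 0.14, 0], [45, -0.6, 0, 0.18, 0], [45, -0.7, 0, 0.22, 0], [45, -0.75, 0, 0.25, 0], [45, -0.75, 0, 0.25, 0]]]}}

```text
t: 8.2
tcp_pos: [0.5057, -0.2065, 0.0594]
tool_rot: [0.005, 1.0, 0.0, -0.003]
force: [-9.4, -2.2, 19.9]
finger_gap: 0.675
gripper_force: 29.3
```

{"api": "drive_tool", "payload": {"motion": [[[45, 0, 0, -0.05, 0], [45, 0.03, 0, -0.1, 0], [62, 0.03, 0, -0.1, 0], [66, 0.03, 0, -0.1, 0], [70, 0.03, 0, -0.1, 0], [85, 0.03, 0, -0.1, 0], [85, 0.03, 0, -0.1, 0], [85, 0.03, 0, -0.1, 0]]]}}

```text
t: 9.0
tcp_pos: [0.5074, -0.2062, 0.0608]
tool_rot: [0.006, 1.0, 0.0, -0.0]
force: [0.2, -0.2, -0.6]
finger_gap: 0.992
gripper_force: 0.0
```

{"api": "drive_tool", "payload": {"motion": [[[85, 0, 0, -0.6, 0], [85, 0, 0, -1.8, 0], [85, 0, 0, -3.2, 0], [85, 0, 0, -4.6, 0], [85, 0, 0, -5.6, 0], [85, -0.5, 1.6, -6, 0], [85, -1, 3.2, -6, 0], [85, -1.6, 4.8, -6, 0], [85, -2.2, 6.4, -6, 0], [85, -3, 8, -6, 0]]]}}

```text
t: 10.0
tcp_pos: [0.5962, 0.0275, 0.241]
tool_rot: [0.006, 1.0, -0.0, -0.0]
force: [1.1, -0.6, -0.0]
finger_gap: 0.997
gripper_force: 0.0
```

```bash
python3 go.py .63 .247 .24 89.5; python3 pic.py t4
```

```text
t 10.0 tcp [0.5962 0.0275 0.241 ] head 89.33 gap 84.8 F [ 1.1  -0.62 -0.04] gf 0.0
units [-1.04   7.33   0.034] yaw -0.021 dist 0.22209097790288992
```

View pics/t4.png

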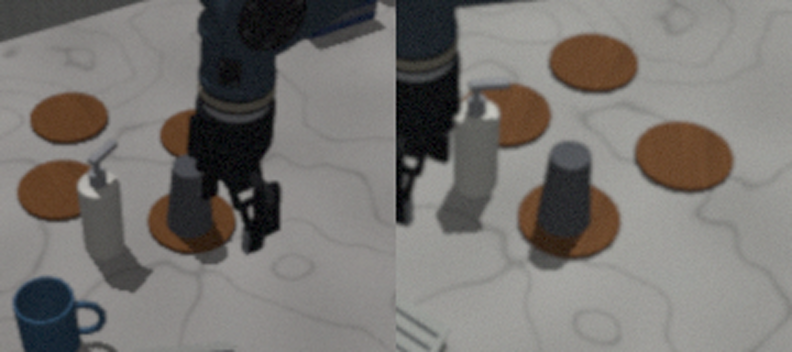

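The tall tumbler now stands upright in the middle of the tray. Next is the short one.

{"api": "drive_tool", "payload": {"motion": [[[85, -0.3, 1.6, 0, 0], [85, -0.5, 3.2, 0, 0], [85, -0.8, 4.8, 0, 0], [85, -1.0, 6.2, 0, 0], [85, -1.1, 7.2, 0, 0], [85, -1.1, 7.3, 1.2, 0], [85, -1.1, 7.3, 2.6, 0], [85, -1.1, 7.3, 4, 0], [85, -1.1, 7.3, 5.2, 0], [85, -1.1, 7.3, 5.7, 0]]]}}

```text
t: 11.1
tcp_pos: [0.6291, 0.2425, 0.0657]
tool_rot: [0.006, 1.0, -0.001, -0.004]
force: [-1.3, -0.2, 27.8]
finger_gap: 0.992
gripper_force: 0.0
```

{"api": "drive_tool", "payload": {"motion": [[[85, 0, 0, 0, 0], [45, 0, 0, 0, 0], [45, 0, 0, 0, 0], [45, 0, 0, 0, 0], [45, 0, 0, 0, 0], [45, 0, 0, 0, 0], [45, 0, 0, 0, 0], [45, 0, 0, 0, 0]]], "squeeze": 25}}

```text
t: 11.9
tcp_pos: [0.6332, 0.244, 0.0718]
tool_rot: [0.006, 1.0, 0.0, 0.002]
force: [-0.3, -0.4, 6.8]
finger_gap: 0.679
gripper_force: 27.1
```

```bash
python3 go.py .629 .247 .069 89.5
```

```text
t 11.9 tcp [0.6332 0.244  0.0718] head 89.33 gap 57.7 F [-0.26 -0.39  6.78] gf 27.137770140510113
units [0.142 0.097 0.093] yaw -0.021 dist 0.00587429020528167
```

{"api": "drive_tool", "payload": {"motion": [[[45, 0.1, 0, -0.2, 0], [45, 0.29, 0, -0.6, 0], [45, 0.54, 0, -1.1, 0], [45, 0.78, 0, -1.6, 0], [45, 1.02, 0, -2.1, 0], [45, 1.27, 0, -2.6, 0], [45, 1.6, 0, -3.2, 0], [45, 2.2, -0.4, -3.6, 0], [45, 3.2, -1.4, -3.6, 0], [45, 4.2, -2.4, -3.6, 0]]]}}

```text
t: 12.9
tcp_pos: [0.5044, 0.1733, 0.1794]
tool_rot: [0.005, 1.0, 0.0, 0.001]
force: [0.3, -0.2, -1.5]
finger_gap: 0.678
gripper_force: 27.0
```

```bash
python3 go.py .45 .05 .06 89.5
```

```text
t 12.9 tcp [0.5044 0.1733 0.1794] head 89.43 gap 57.7 F [ 0.25 -0.19 -1.47] gf 27.019142898160986
units [ 1.784 -4.128  3.974] yaw -0.009 dist 0.18005175097138543
```

{"api": "drive_tool", "payload": {"motion": [[[45, 0.6, -1.4, 0.4, 0], [45, 1.2, -2.8, 1.2, 0], [45, 1.8, -4.1, 2.4, 0], [45, 1.8, -4.1, 3.4, 0], [45, 1.8, -4.1, 4.0, 0], [45, 1.8, -4.1, 4.2, 0], [45, 1.8, -4.1, 4.4, 0], [45, 1.8, -4.1, 4.5, 0], [45, 1.8, -4.1, 4.5, 0]]], "squeeze": 20}}

```text
t: 13.8
tcp_pos: [0.4503, 0.0514, 0.0434]
tool_rot: [0.005, 1.0, -0.0, 0.001]
force: [-0.0, 0.3, -0.0]
finger_gap: 0.677
gripper_force: 27.0
```

{"api": "drive_tool", "payload": {"motion": [[[45, 0, 0, 0.1, 0], [45, 0, 0, 0.2, 0], [45, 0, 0, 0.3, 0], [45, 0, 0, 0.3, 0]]]}}

```text
t: 14.2
tcp_pos: [0.4501, 0.0512, 0.0338]
tool_rot: [0.006, 1.0, -0.0, 0.0]
force: [-0.1, 1.1, 0.4]
finger_gap: 0.678
gripper_force: 27.2
```

{"api": "drive_tool", "payload": {"motion": [[[45, 0, 0, 0.07, 0], [45, 0, 0, 0.14, 0], [45, 0, 0, 0.2, 0], [45, 0, 0, 0.2, 0]]]}}

```text
t: 14.6
tcp_pos: [0.4556, 0.0506, 0.0297]
tool_rot: [0.006, 1.0, -0.001, 0.007]
force: [4.6, 2.3, 13.6]
finger_gap: 0.675
gripper_force: 30.4
```

{"api": "drive_tool", "payload": {"motion": [[[45, -0.1, 0, 0, 0], [45, -0.2, 0, 0.0, 0], [45, -0.3, 0, 0.04, 0], [45, -0.4, 0, 0.08, 0], [45, -0.5, 0, 0.12, 0], [45, -0.6, 0, 0.17, 0], [45, -0.7, 0, 0.22, 0], [45, -0.8, 0, 0.25, 0], [45, -0.8, 0, 0.25, 0]]]}}

```text
t: 15.5
tcp_pos: [0.4672, 0.0509, 0.0221]
tool_rot: [0.005, 1.0, 0.0, -0.006]
force: [-12.4, -5.1, 30.4]
finger_gap: 0.677
gripper_force: 32.0
```

```bash
python3 - <<'E'
from station import manip
import cv2,numpy as np
from h import *
S=manip.camera_model("scene");D=manip.camera_model("side")
ims=[]
for n,c in(("scene",S),("side",D)):
    im=manip.snapshot(n)[:,:,::-1];u,v=proj(c,[.475,.05,.04])[0].astype(int);x=min(max(u-65,0),430)
    ims.append(cv2.resize(im[v-70:v+60,x:x+130],(390,390),interpolation=cv2.INTER_CUBIC))
cv2.imwrite("pics/t5.png",np.hstack(ims))
E
```

```text
(no output)
```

View pics/t5.png

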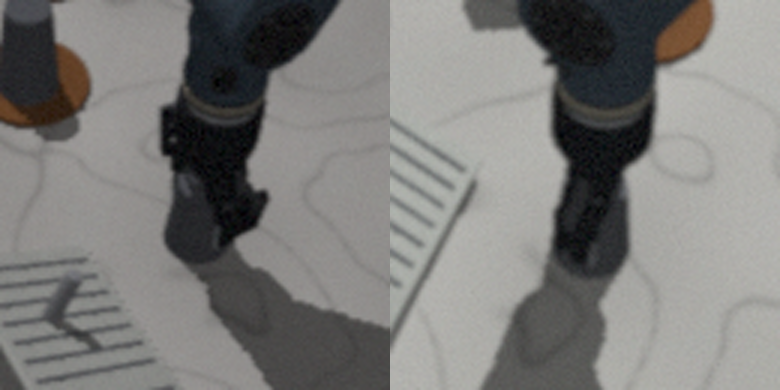

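It looks upright and is pressed flat on the table. I'll ease off, let go, rise, and measure both caps with the wrist camera.

{"api": "drive_tool", "payload": {"motion": [[[45, 0.05, 0, -0.08, 0], [45, 0.1, 0, -0.15, 0], [45, 0.1, 0, -0.15, 0], [62, 0.1, 0, -0.15, 0], [66, 0.1, 0, -0.15, 0], [70, 0.1, 0, -0.15, 0], [85, 0.1, 0, -0.15, 0], [85, 0.1, 0, -0.15, 0], [85, 0.1, 0, -0.15, 0]]]}}

```text
t: 16.5
tcp_pos: [0.4708, 0.0509, 0.0248]
tool_rot: [0.006, 1.0, 0.0, -0.0]
force: [0.5, 1.1, -0.2]
finger_gap: 0.999
gripper_force: 0.0
```

{"api": "drive_tool", "payload": {"motion": [[[85, 0, 0, -0.6, 0], [85, 0, 0, -1.6, 0], [85, 0, 0, -2.8, 0], [85, 0, 0, -4.2, 0], [85, 0, 0, -5.6, 0], [85, 0, 0, -7, 0], [85, 0, 0, -7, 0], [85, 0, 0, -7, 0]]]}}

```text
t: 17.3
tcp_pos: [0.471, 0.0509, 0.2358]
tool_rot: [0.006, 1.0, -0.0, 0.001]
force: [0.0, -1.2, -0.7]
finger_gap: 0.995
gripper_force: 0.0
```

```bash
cat > cap.py <<'E'
import sys
from station import manip
from h import *
# cap.py x y z name : find grey cap near expected point in the wrist view
X=np.array(list(map(float,sys.argv[1:4])));s=manip.sense();w=manip.camera_model("wrist");im=manip.snapshot("wrist")[:,:,::-1]
cv2.imwrite(f"pics/{sys.argv[4]}.png",im)
g=cv2.GaussianBlur(im,(3,3),0).max(2);u,v=proj(w,X)[0].astype(int);print('tcp',s['tcp_pos'],'expect',u,v,'rad px',K(w)*.025/(w['origin'][2]-X[2]))
print(g[max(v-60,0):v+60:6,max(u-60,0):u+60:6])
def run(lo,hi):
    m=((g>lo)&(g<hi)).astype(np.uint8);m=cv2.morphologyEx(m,cv2.MORPH_OPEN,np.ones((5,5)))
    cs,_=cv2.findContours(m,0,1)
    for c in cs:
        if cv2.contourArea(c)>600 and abs(cv2.pointPolygonTest(c,(float(u),float(v)),True))<40:
            e=cv2.fitEllipse(c);print(lo,hi,np.round(e[0],1),np.round(e[1],1),cv2.contourArea(c),'->',np.round(plane(w,e[0],X[2]),4))
for lo,hi in((60,90),(68,88),(72,95)):run(lo,hi)
E
python3 cap.py .468 .051 .085 w2
```

```text
tcp [0.47095112 0.05087592 0.23577542] expect 279 192 rad px 24.791981494410738
[[140 139 138 138 138 138 137 137 137 136 136 136 126 133 136 137 138 139
  138 140]
 [139 138 138 138 137 137 136 136 136 136 136 131 129 135 136 136 137 139
  138 139]
 [138 139 139 138 137 136 136 135 136 135 134 122 134 136 135 136 137 138
  138 139]
 [138 138 137 137 137 136 135 136 134 134 121 134 135 135 136 135 137 137
  137 139]
 [139 138 138 137 136 136 136 135 132 125 135 134 135 135 134 136 137 137
  138 138]
 [139 139 138 137 136 136 135 131  74  50  48  45  44  75  76  92 120 136
  134 128]
 [140 138 138 138 137 136 127  68  54  51  47  44  42  42  75  75  77  71
  117 136]
 [140 140 138 138 135 124 131  59  55  50  46  44  41  41  62  75  74  73
   77 137]
 [141 140 139 130 130 137 117  59  53  80  83  80  47  42  46  75  68  76
   76 135]
 [142 140 131 138 139 138 115  63  83  83  82  82  82  66  46  70  71  75
   76 138]
 [138 136 141 141 139 138 125  84  83  82  83  82  81  82  48  65  66  72
   86 135]
 [142 142 141 141 140 140 128  83  83  82  81  82  81  82  66  70  74 125
  126 117]

[... 181 characters left out ...]
43 143 142 142 141 139  83  82  82  81  81 119 139 139 139 139
  140 140]
 [145 145 143 143 144 143 142 141 140 110  90 103 139 141 141 140 140 140
  141 141]
 [145 145 144 144 143 143 142 141 142 141 142 141 141 140 141 141 140 141
  141 142]
 [143 143 143 143 144 143 143 143 142 140 141 141 141 141 142 141 142 142
  143 143]
 [143 143 144 143 144 144 143 142 139 138 140 141 143 143 143 144 143 143
  143 143]
 [143 143 143 143 143 143 143 141 136 133 134 138 143 144 144 144 144 145
  145 145]]
60 90 [290.5 192.5] [43.5 82.3] 2391.5 -> [[0.4676 0.0621 0.085 ]]
68 88 [279.6 199.8] [42.2 45.4] 1498.5 -> [[0.4755 0.0506 0.085 ]]
72 95 [279.6 200.3] [42.5 45.5] 1514.5 -> [[0.476  0.0506 0.085 ]]
```

View pics/w2.png

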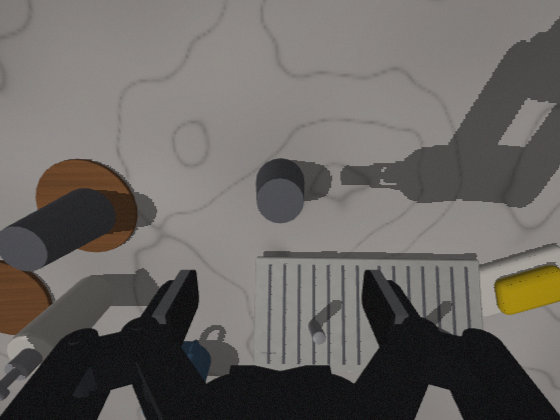

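The short tumbler stands upright with its cap at (279,200). The tall cap at (24,247) is also in view, so I'll fit it.

```bash
python3 cap.py .508 -.206 .118 w3 | grep -- '->'; python3 go.py .4755 .0507 .024 89.5; python3 - <<'E'
from station import manip
from h import *
C=[]
for n,(u,v) in(("scene",(275,175)),("side",(339,180))):
    c=manip.camera_model(n);g=cv2.GaussianBlur(manip.snapshot(n),(3,3),0).max(2)
    u,v=proj(c,[.508,-.206,.118])[0];u,v=int(u),int(v)
    print(n,u,v);print(g[v-14:v+15:2,u-16:u+17:2])
E
```

```text
60 90 [ 21.1 250.7] [40.3 51.4] 1600.5 -> [[ 0.5133 -0.2055  0.118 ]]
68 88 [ 21.1 250.8] [39.2 51.1] 1557.0 -> [[ 0.5135 -0.2056  0.118 ]]
72 95 [ 20.8 250.8] [39.2 51.1] 1548.0 -> [[ 0.5135 -0.2059  0.118 ]]
t 17.4 tcp [0.4695 0.051  0.2338] head 89.33 gap 84.8 F [0.43 0.25 0.07] gf 0.0
units [-0.219 -0.01   6.991] yaw -0.021 dist 0.20983661484450303
scene 277 174
[[141 109  95  95  95  94  95  95  95  95  96  96  95  95  96  94  91]
 [139 105  97  96  96  95  95  95  95  94  94  95  95  93  95  96  96]
 [141 105  93  96  96  95  94  96  97  96  95  94  94  94  94  94  94]
 [145 120  89  93  96  97  97  96  96  96  96  95  95  93  94  94  92]
 [145 141 109  84  89  94  96  95  95  94  94  94  94  93  93  91  80]
 [145 145 140 106  76  79  85  82  82  87  90  93  92  89  81  71  77]
 [140 141 142 133  98  73  76  79  80  77  76  76  72  71  81 102 128]
 [137 135 135 126  90  79  79  80  80  78  78  82 113 124 139 142 144]
 [141 141 142 121  83  79  80  79  79  80  78  86 135 148 147 147 146]
 [142 144 143 113  66  75  79  81  81  78  74  68 123 149 148 148 147]
 [143 143 143 106  47
[... 713 characters left out ...]
 19  20  18  18  20  21  17  16  15  19  37 119 152 149 147]
 [ 17  13  18  14  17  15  17  18  13  19  16  17  42 123 154 153 147]
 [ 17  18  18  19  18  21  15  18  15  18  16  17  54 130 155 154 150]
 [ 15  14  20  17  17  16  15  17  17  17  19  22  73 139 154 155 155]
 [ 15  14  17  15  18  19  17  18  17  16  12  30 100 149 155 156 156]
 [ 18  17  19  19  17  16  11  17  15  13  15  43 124 154 157 157 157]
 [ 16  14  16  19  18  17  17  16  17  17  22  56 131 156 156 156 156]
 [ 16  17  19  16  15  16  14  17  18  26  39  66 132 155 157 156 158]
 [ 16  15  18  19  19  19  17  21  28  38  41  67 133 156 158 159 159]
 [ 16  20  15  15  16  17  26  43  44  45  44  59 112 142 155 159 159]]
```

{"api": "drive_tool", "payload": {"motion": [[[85, -0.2, 0, 1.4, 0], [85, -0.2, 0, 2.9, 0], [85, -0.2, 0, 4.4, 0], [85, -0.2, 0, 5.6, 0], [85, -0.2, 0, 6.5, 0], [85, -0.2, 0, 7, 0], [85, -0.2, 0, 7, 0], [85, -0.2, 0, 7, 0]]]}}

```text
t: 18.3
tcp_pos: [0.4761, 0.0509, 0.024]
tool_rot: [0.006, 1.0, 0.0, -0.001]
force: [0.9, 0.4, 0.3]
finger_gap: 0.991
gripper_force: 0.0
```

{"api": "drive_tool", "payload": {"motion": [[[45, 0, 0, 0, 0], [45, 0, 0, 0, 0], [45, 0, 0, 0, 0], [45, 0, 0, 0, 0], [45, 0, 0, 0, 0], [45, 0, 0, 0, 0], [45, 0, 0, 0, 0]]], "squeeze": 25}}

```text
t: 19.0
tcp_pos: [0.4774, 0.0507, 0.0261]
tool_rot: [0.006, 1.0, -0.0, 0.001]
force: [-0.5, -0.0, 6.3]
finger_gap: 0.676
gripper_force: 26.5
```

{"api": "drive_tool", "payload": {"motion": [[[45, 0, 0, -0.3, 0], [45, 0, 0, -1.2, 0], [45, 0, 0, -2.4, 0], [45, 0, 0, -3.6, 0], [45, 0, 0, -4.8, 0], [45, -0.5, -1.4, -5.6, 0], [45, -1, -2.8, -5.6, 0], [45, -1, -4, -5.6, 0], [45, -1, -4.4, -5.6, 0], [45, -1, -4.4, -5.6, 0]]]}}

```text
t: 20.0
tcp_pos: [0.5049, -0.0828, 0.1931]
tool_rot: [0.007, 1.0, 0.0, 0.0]
force: [-0.2, 1.2, -2.3]
finger_gap: 0.673
gripper_force: 27.3
```

```bash
python3 go.py .51 -.206 .19 89.5;python3 cap.py .51 -.206 .118 w4 | grep -- '->';python3 go.py .51 -.206 .19 89.5; 
```

```text
t 20.0 tcp [ 0.5049 -0.0828  0.1931] head 89.15 gap 57.2 F [-0.16  1.21 -2.26] gf 27.25524940651667
units [-0.231 -4.104  0.104] yaw -0.044 dist 0.12334270796612481
t 20.05 tcp [ 0.5044 -0.0814  0.1929] head 89.23 gap 57.1 F [ 0.06  0.12 -1.43] gf 27.254582067980664
units [-0.241 -4.151  0.091] yaw -0.034 dist 0.1247825515574204
```

```bash
python3 - <<'E'
from station import manip
from h import *
w=manip.camera_model("wrist");g=cv2.GaussianBlur(cv2.imread("pics/w4.png"),(3,3),0).max(2)
t=np.array([.5044,-.0814,.1929])
print('exp tall',proj(w,[.51,-.206,.118]),'exp held',proj(w,t+[-.002,0,.059]))
for X in([.51,-.206,.118],t+[0,0,.059]):
    u,v=proj(w,X)[0].astype(int);r=slice(max(v-48,0),v+48,5);print(u,v);print(g[r,max(u-50,0):u+50:5])
E
```

```text
exp tall [[125.93060643 230.71819723]] exp held [[279.41639687 349.73957953]]
125 230
[[179 179 180 179 180 182 182 182 138 136 136 135 136 133  65  60  56  54
   55  55]
 [178 180 179 180 180 180 180 181 142 138 138 139 118  63  59  56  54  54
   54  55]
 [178 177 179 180 180 180 180 181 147 142 142  93  62  58  55  54  54  54
   54  55]
 [178 177 177 178 178 178 178 179 165 130  68  60  56  56  54  53  54  54
   54  55]
 [177 177 178 178 178 178 178 178 167  62  58  57  54  53  52  53  54  54
   52  53]
 [177 177 177 177 179 178 178 142  98 113 114 106  68  55  53  53  54  53
   53  53]
 [177 176 177 178 178 178 126 112 112 112 112 111 111 111  68  54  53  54
   52  53]
 [177 178 177 177 178 159 110 110 110 111 112 110 110 111 110  71  54  53
   53  52]
 [177 177 178 178 178 113 108 110 110 110 110 110 110 110 109 109  58  52
   52  51]
 [178 178 177 178 178 108 110 109 109 109 108 109 109 109 108 108 103  53
   51  51]
 [179 179 179 180 178 107 108 107 108 108 108 108 108 108 108 107 107  52
   51  51]
 [179 179 179 179 180 114 107 107 107 108 107 107 107 107 107 107 106  57
   51
[... 1695 characters left out ...]
  59  58
   59  59]
 [ 54  31  31  30  31  31  42  55  59  58  58  59  58  57  47  33  31  30
   32  30]
 [ 42  28  27  29  28  28  29  27  27  29  34  31  29  28  27  29  27  28
   27  30]
 [ 27  26  28  27  28  27  27  28  27  26  28  25  27  27  26  28  27  28
   25  29]
 [ 29  27  28  27  28  29  27  28  25  28  28  29  29  26  27  27  28  28
   27  28]
 [ 28  28  28  27  27  28  29  27  27  29  28  28  26  28  26  27  28  29
   28  27]
 [ 27  27  29  27  27  27  28  27  27  27  28  28  29  27  27  28  26  28
   28  27]
 [ 28  27  27  29  27  27  29  28  28  27  29  27  29  26  27  30  25  28
   27  28]
 [ 27  27  25  28  26  26  27  29  28  29  28  28  28  28  27  29  28  27
   28  27]]
```

```bash
python3 - <<'E'
from station import manip
from h import *
w=manip.camera_model("wrist");g=cv2.GaussianBlur(cv2.imread("pics/w4.png"),(3,3),0).max(2)
m=((g>96)&(g<120)).astype(np.uint8);m[:,:85]=0;m[:,170:]=0;m[:195]=0;m[265:]=0
m=cv2.morphologyEx(m,cv2.MORPH_OPEN,np.ones((9,9)))
c=max(cv2.findContours(m,0,1)[0],key=cv2.contourArea);e=cv2.fitEllipse(c)
print(e,cv2.contourArea(c),cv2.boundingRect(c),plane(w,e[0],.118), K(w)*.025/(w['origin'][2]-.118))
E
python3 go.py .51 -.206 .19 89.5
```

```text
((128.15440368652344, 233.13818359375), (50.40556335449219, 61.868961334228516), 123.14906311035156) 2448.0 (99, 206, 59, 55) [[ 0.51215055 -0.20458955  0.118     ]] 33.38334337746945
t 20.05 tcp [ 0.5044 -0.0814  0.1929] head 89.23 gap 57.1 F [ 0.06  0.12 -1.43] gf 27.254582067980664
units [-0.241 -4.151  0.091] yaw -0.034 dist 0.1247825515574204
```

{"api": "drive_tool", "payload": {"motion": [[[45, -0.29, -1.2, 0, -0.03], [45, -0.29, -2.6, 0, -0.03], [45, -0.29, -3.6, 0, -0.03], [45, -0.29, -4.12, 0, -0.03], [45, -0.29, -4.12, 0.4, -0.03], [45, -0.29, -4.12, 0.9, -0.03], [45, -0.29, -4.12, 1.2, -0.03], [45, -0.29, -4.12, 1.2, -0.03], [45, -0.29, -4.12, 1.2, -0.03]]]}}

```text
t: 20.95
tcp_pos: [0.5123, -0.2038, 0.1565]
tool_rot: [0.003, 1.0, 0.0, -0.0]
force: [-0.1, 0.2, -0.4]
finger_gap: 0.671
gripper_force: 27.3
```

```bash
python3 go.py .513 -.205 .1 89.5; python3 - <<'E'
from station import manip
from h import *
# alignment check: silhouette columns of held short / tall in scene & side views
for n in("scene","side"):
    c=manip.camera_model(n);g=cv2.GaussianBlur(manip.snapshot(n),(3,3),0).max(2)
    for X in([.512,-.205,.03],[.512,-.205,.07],[.512,-.205,.105],[.512,-.205,.14],[.512,-.205,.16]):
        u,v=proj(c,X)[0];print(n,X[2],round(u,1),round(v,1),g[int(round(v)),int(u)-30:int(u)+31:2])
E
```

```text
t 20.95 tcp [ 0.5123 -0.2038  0.1565] head 89.65 gap 57.0 F [-0.11  0.22 -0.39] gf 27.25512665703718
units [-0.024 -0.041  1.884] yaw 0.019 dist 0.05653432794912584
scene 0.03 276.8 195.5 [131 139 139 139 138 137 116  97  95  93  63  37  39  38  36  38  38  39
  38  37  65  91  92  94 100 130 144 144 144 144 144]
scene 0.07 276.8 186.4 [139 140 140 140 140 140 140 140 140 140 116  52  38  37  38  39  38  39
  39  55 126 142 146 146 146 145 143 145 144 145 144]
scene 0.105 276.9 178.1 [141 141 140 141 140 140 140 141 141 142 135  72  40  38  38  37  39  39
  40  81 140 146 145 144 144 143 143 141 141 140 140]
scene 0.14 276.9 169.5 [137 139 139 138 140 142 142 142 143 142 104  43  37  39  37  39  43  45
  27  27  37  76  74  69  86 123 137 132 126 132 135]
scene 0.16 277.0 164.4 [142 142 143 142 142 142 143 144 125  91  84  45  38  38  39  38  43  43
  20  13  38  80  91  92  94  91  92 127 134 135 135]
side 0.03 337.0 203.1 [155 154 154 153 148 125 109 110 110  86  46  41  45  45  46  47  45  45
  45  43  44  78 106 106 104 105 112 140 165 167 168]
side 0.07 338.1 192.9 [155 156 156 155 156 156 156 155 147 116  57  43  44  45  46  46  49  45
  45  48  99 150 161 164 164 165 164 166 166 166 167]
side 0.105 339.1 183.5 [161 161 161 161 161 160 160 160 160 149  87  45  43  46  46  44  45  47
  46  61 126 159 162 161 161 161 160 160 159 145 101]
side 0.14 340.2 173.8 [100 100  95  90  86  88 103 135 148  93  47  45  26  18  30  54  49  44
  44  44  47 102 148 154 159 161 163 163 164 151 121]
side 0.16 340.8 168.1 [109 109 110 106 105 106 108 109 101  78  43  31  23  18  19  35  47  47
  46  44  50 105 156 162 163 162 161 161 163 164 163]
```

Both silhouettes line up within about 2 mm, so I'll lower it gently.

{"api": "drive_tool", "payload": {"motion": [[[45, -0.02, -0.04, 0.15, 0], [45, -0.02, -0.04, 0.35, 0], [45, -0.02, -0.04, 0.55, 0], [45, -0.02, -0.04, 0.75, 0], [45, -0.02, -0.04, 0.95, 0], [45, -0.02, -0.04, 1.15, 0], [45, -0.02, -0.04, 1.35, 0], [45, -0.02, -0.04, 1.5, 0], [45, -0.02, -0.04, 1.5, 0]]]}}

```text
t: 21.95
tcp_pos: [0.5126, -0.2061, 0.1111]
tool_rot: [0.004, 1.0, 0.0, -0.001]
force: [0.3, 0.8, -0.6]
finger_gap: 0.671
gripper_force: 27.3
```

{"api": "drive_tool", "payload": {"motion": [[[45, 0, 0, 0.1, 0], [45, 0, 0, 0.2, 0], [45, 0, 0, 0.2, 0]]]}}

```text
t: 22.25
tcp_pos: [0.5129, -0.2063, 0.1056]
tool_rot: [0.004, 1.0, 0.0, -0.0]
force: [1.0, 0.8, -0.2]
finger_gap: 0.671
gripper_force: 27.3
```

{"api": "drive_tool", "payload": {"motion": [[[45, 0, 0, 0.07, 0], [45, 0, 0, 0.14, 0], [45, 0, 0, 0.2, 0], [45, 0, 0, 0.25, 0], [45, 0, 0, 0.25, 0]]]}}

```text
t: 22.75
tcp_pos: [0.5131, -0.2064, 0.0982]
tool_rot: [0.004, 1.0, 0.0, -0.0]
force: [0.1, -0.4, -0.5]
finger_gap: 0.669
gripper_force: 27.3
```

{"api": "drive_tool", "payload": {"motion": [[[45, 0, 0, 0.03, 0], [45, 0, 0, 0.06, 0], [45, 0, 0, 0.06, 0]]]}}

```text
t: 23.05
tcp_pos: [0.5131, -0.2064, 0.0965]
tool_rot: [0.004, 1.0, -0.0, 0.0]
force: [1.1, -0.1, -1.8]
finger_gap: 0.671
gripper_force: 27.3
```

{"api": "drive_tool", "payload": {"motion": [[[45, 0, 0, 0.03, 0], [45, 0, 0, 0.05, 0], [45, 0, 0, 0.05, 0]]]}}

```text
t: 23.35
tcp_pos: [0.5131, -0.2064, 0.095]
tool_rot: [0.004, 1.0, 0.0, -0.0]
force: [-0.1, 0.6, -1.0]
finger_gap: 0.668
gripper_force: 27.3
```

{"api": "drive_tool", "payload": {"motion": [[[45, 0, 0, 0.02, 0], [45, 0, 0, 0.04, 0], [45, 0, 0, 0.04, 0]]]}}

```text
t: 23.65
tcp_pos: [0.5133, -0.2064, 0.094]
tool_rot: [0.004, 1.0, 0.0, 0.0]
force: [1.2, 2.0, 1.4]
finger_gap: 0.673
gripper_force: 27.5
```

{"api": "drive_tool", "payload": {"motion": [[[45, 0, 0, 0.01, 0], [45, 0, 0, 0.02, 0], [45, 0, 0, 0.02, 0]]]}}

```text
t: 23.95
tcp_pos: [0.5136, -0.2064, 0.0938]
tool_rot: [0.004, 1.0, -0.0, 0.001]
force: [1.9, 1.3, 4.4]
finger_gap: 0.671
gripper_force: 27.9
```

Contact is confirmed, at a few newtons. I'll ease off slightly and release.

{"api": "drive_tool", "payload": {"motion": [[[45, 0, 0, -0.02, 0], [45, 0, 0, -0.02, 0], [60, 0, 0, -0.02, 0], [64, 0, 0, -0.02, 0], [70, 0, 0, -0.02, 0], [85, 0, 0, -0.02, 0], [85, 0, 0, -0.02, 0], [85, 0, 0, -0.02, 0], [85, 0, 0, -0.02, 0]]]}}

```text
t: 24.85
tcp_pos: [0.513, -0.2064, 0.0938]
tool_rot: [0.004, 1.0, 0.0, -0.0]
force: [0.3, 0.3, 0.9]
finger_gap: 0.998
gripper_force: 0.0
```

{"api": "drive_tool", "payload": {"motion": [[[85, 0, 0, -0.2, 0], [85, 0, 0, -0.8, 0], [85, 0, 0, -1.8, 0], [85, 0, 0, -3.0, 0], [85, 0, 0, -4.2, 0], [85, 0, 0, -5.2, 0], [85, 0, 1.3, -5.2, 0], [85, 0, 2.8, -5.2, 0], [85, 0, 4, -5.2, 0], [85, 0, 4, -5.2, 0]]]}}

```text
t: 25.85
tcp_pos: [0.5127, -0.0822, 0.2504]
tool_rot: [0.001, 1.0, 0.001, -0.001]
force: [1.1, -1.3, -0.1]
finger_gap: 0.997
gripper_force: 0.0
```

```bash
python3 - <<'E'
from station import manip
from h import *
print(manip.sense()['tcp_pos'],manip.sense()['t'])
for n in("scene","side"):
    c=manip.camera_model(n);g=cv2.GaussianBlur(manip.snapshot(n),(3,3),0).max(2)
    for z in(.02,.05,.08,.1,.13,.15,.165):
        u,v=proj(c,[.512,-.205,z])[0];print(n,z,round(u,1),round(v,1),g[int(round(v)),int(u)-26:int(u)+27:2])
E
python3 cap.py .512 -.205 .152 w5
```

```text
[ 0.51269296 -0.08219406  0.25037011] 25.85
scene 0.02 276.7 197.7 [137 136 135 126 102  95  92  89  57  37  38  36  38  40  36  37  38  36
  58  87  89  90  92 106 138 142 142]
scene 0.05 276.8 191.0 [138 137 138 137 136 125 103  94  70  38  37  37  39  38  36  39  37  38
  72  93  96 112 136 142 143 142 143]
scene 0.08 276.8 184.1 [138 138 138 137 138 138 137 135  92  40  38  37  38  38  38  37  38  41
 103 143 144 143 143 142 141 142 141]
scene 0.1 276.9 179.4 [138 138 138 137 139 139 139 139 107  47  36  39  38  37  37  39  36  47
 114 144 143 143 142 142 141 141 140]
scene 0.13 276.9 172.0 [132 134 133 133 135 135 137 137 125  61  40  43  52  51  50  46  40  46
  65  75  87 114 132 136 137 132 123]
scene 0.15 276.9 167.0 [139 140 141 141 141 141 138 108  80  71  76  75  78  75  75  77  75  74
  89  91  91  90  81  76 106 125 129]
scene 0.165 277.0 163.1 [140 139 141 142 142 142 120  93  93  90  80  73  75  76  74  72  80  89
  92  91  91  92  91  90  93 127 133]
side 0.02 336.7 205.5 [139 138 129 103  99 100  99  71  38  38  39  40  38  43  41  41  41  41
  38  67  93  93  94  9
[... 1965 characters left out ...]
 90  90  88  42 141 145
  144 144]
 [ 84  73  62  98 146 151 151  90  90  89  90  90  90  89  65 145 145 145
  145 144]
 [106 107 107 108  80  65 152 152 103  88  90  89  87 120 146 146 145 145
  145 144]
 [100 101 102 102 103 104  55 112 153 152 151 151 149 147 147 147 146 146
  144 145]
 [100  99 101 101 102 103 103  56 112 153 152 151 150 149 148 124  91  86
   84  81]
 [106 107 108 108 107 108 109 109  58 151 153 153 151 150 122  94  87  87
   86  85]
 [104 104 105 104 104 104 102 103  93  98 153 152 152 137  96  87  86  86
   85  85]
 [105 105 105 105 105 104 106 106 105  66 154 153 151 100  88  87  86  85
   84  84]]
72 95 [144.1 215.9] [39.9 56.7] 1668.5 -> [[ 0.5166 -0.2057  0.152 ]]
```

```bash
python3 -c "
from station import manip
print(manip.sign_off())"
```

```text
the job is handed in; nothing more can be done
None
```

I handed the job in at about 26 s: the tall tumbler stands mouth down in the middle of the leftmost tray, and the short one rests on its taper, lowered by hand to about 4 N of contact; I first stood it on the table to bring it upright and regrip it, and nothing touched the pump, mug or dish as far as I could tell, though I took no final picture of them.

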